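# Load nuts into the tumbler from the sorting pan

### The arm

A 7-joint arm with a two-finger parallel gripper is mounted at the origin on the work surface. World frame = base frame: x ahead of the robot, y to its left, z up, the work surface at z = 0. Lengths are in m, angles in degrees, forces in N, time in s.
With the tool pointing down it reaches from about 0.35 to 0.9 m from the base axis. Payload 7.2 kg.
Tool frame: the origin (TCP) lies at the centre of the arm's flange, where the gripper is bolted on; the fingertips stand 182 mm ahead of it and the grasp point (between the pads) lies 163 mm ahead of it; z points along the fingers, y is the direction in which the jaws open and shut (so a half turn about z gives the same grasp; the last joint's range is limited). The gripper opens to 88 mm and grips with 3 to 60 N. Pads are 20 mm wide; open, the fingers measure 115 mm over their backs; the gripper's body (75 mm by 178 mm) begins 61 mm behind the grasp point.
Start: joints at [-80.741, 23.554, -0.728, 91.456, 0.321, 64.991, -4.71], TCP at [0.142, 0.609, 0.405] pointing down, gripper open.
Joint ranges: [-169.25, 169.25], [-16.82, 113.86], [-84.01, 82.57], [7.8, 145.47], [-59.2, 239.2], [7.22, 106.19], [-163.78, 163.78]. Speed limits (degrees/s): [136.94, 136.94, 172.46, 172.46, 180, 180, 180].

### API

Orientations are given as [roll, pitch, yaw] about the fixed x, y, z axes, in that order (R = Rz(yaw) Ry(pitch) Rx(roll)).
In Python, from station import readout, viewer, arm gives the robot as it stands.
- The arm moves only by the shell command python3 -m jog 'ROWS'. ROWS is JSON, a list of rows, each a list of 3 entries, a list of its own where there are three numbers: the shift along the tool's x, y, z in mm, then the turn, a rotation vector about the tool's x, y, z in rad, then the opening in per cent of the stroke, from 0 (shut) to 100 (fully open). In form: [[[dx, dy, dz], [ax, ay, az], claw], ...]. A call has 1 to 8 rows; each row shifts and turns the pose as measured when the row begins, along the tool's axes as they then stand; what a row does not reach is not made up. A row lasts 1/8 s, in which the tool goes at most 62.5 mm and 10.7 degrees, less where a joint would pass 70% of its speed; a pose out of reach is approached as far as the arm can. A call with a gripper value outside its range is refused whole. The fingers move at their own pace and stop on an object; the grip force is fixed at half the most. Time passes only in rows, so rows that do not move let the fingers close. It gives the time, the measured TCP pose, the force and the opening at its end, in the units of the state.
- readout.state(): the state, without advancing time (a new reading comes with each control period).
- viewer.get_image(name): name is "scene" or "top" or "wrist"; returns the picture (384x512x3 uint8, red, green, blue); there is no depth.
- viewer.calibration(name): a dict with "mtx" (3x3 intrinsics, pixels), "R" (3x3) and "t" (3): a world point X has camera coordinates R X + t; the wrist camera has in their place "tool_from_camera" (4x4, takes a point from camera to tool coordinates, whose origin is the TCP and whose axes are the flange's). Camera axes: x right, y down, z forward; pixel columns grow to the right and rows downward; lengths in m; the calibration is good to about 2 mm. A picture is of the moment at which its call begins: read the wrist's pose just before it. calibration takes no time and is no camera call.
- arm.hand_in(): hands the job in, once; it reports no verdict.
Trained networks look in the newest picture that a camera, given by its name, has taken for a name from the list of things; names that differ only in an ending like _2 or _b are one class to them, and where a whole thing is asked for, a point or a joint stands for the part that bears it (a point fixed in the world has none). Each returns a list of dicts, best first, with "confidence" (0 to 1); they miss things now and then, are a little off and sometimes report something else, mostly with a low value. They report only what shows in the picture. A call takes as long as a camera call.
- viewer.recognise(camera, target): "xyz" ([x, y, z] in m, in the coordinates of the camera as it stood for that picture, good to about 4 mm: the middle of the surface that is visible of it).
- viewer.masks_of(camera, target): "mask" (384x512 bool, what is visible of it).
The state is a dict: "time": time; "joint_positions": joint angles; "joint_vel": joint speeds; "effort": joint torques, N m; "tool_pos": TCP position; "eef_rot": TCP orientation; "ft_force": force on the tool from outside, world axes, zero at the start; "moment": the same for the moment, N m; "gripper_width": finger opening in m.
Only numpy, scipy, OpenCV 4.12 (cv2) and the standard library are available. Lean on these libraries where they do the work, as an engineer would, in place of code of your own. Each camera call takes 0.05 s, during which the arm holds its last target.

### The job

Load the tumbler: pick up the blue sorting pan by its handle and rest its spout lightly on the rim of the tumbler's black fill neck, with the pan still about level. Then tip the pan, keeping the spout resting lightly on the rim, until all five nuts have slid down into the bowl; the bowl hangs on a springy suspension and rides at a different height each time, so feel for the rim and never bear down on it. Finally set the empty pan back down flat on the bench and leave the other things there alone.

Things in the scene. Friction and masses are not known exactly. Their poses are not given: they have to be found in the camera images.
- pan: blue sheet-metal sorting pan, 160 mm long plus handle, flat on the bench with five nuts in it. Origin: underside, centre of its bowl; x to the handle, -x to the spout, z up. Floor 3 mm, flat underneath end to end. Bowl 80 (x) by 68 mm inside; tapers from x=-40 to -78 mm into a straight open-ended spout out to x=-118 mm. Walls 28 mm high, spout 22, rear 36. 0.14 to 0.27 kg without nuts
- pan_grip (a point): middle of the pan's black straight handle with orange end rings, where to grasp it: 90 mm behind the pan's origin, 38 mm above its underside. The handle runs along the pan's x, 80 mm long, 18 mm wide (y), 26 mm high. The balance point lies in the bowl, so the spout end hangs heavy and the handle may turn a little in the fingers. Axes as the pan
- pan_lip (a point): middle of the open end of the pan's spout, on its underside: 118 mm ahead of the pan's origin, 208 mm ahead of pan_grip and 38 mm below it. The spout is 45 mm wide outside, 40 mm inside; when the pan is tipped over the neck, its two lower side edges bear on the round rim, about 23 mm from the neck axis. Axes as the pan
- tumbler: vibratory tumbler: round dark base, 196 mm across and 42 mm high, fixed to the bench, its open-necked yellow bowl (152 mm across, clear lid) hanging above it on three springs with friction struts, able to shift up and down only; a push over about 11 N shifts it. Origin: centre of the base's underside, on the bowl's upright axis; z up. This pose is the base's and does not tell how high the bowl rides
- neck_axis (a point): point on the tumbler's upright axis 170 mm above the bench, about where the rim of the bowl's black fill neck is. The real rim is level and anywhere from 150 to 190 mm above the bench, wherever the struts last let the bowl stop; it stays put under a light touch; 1 to 4 N is plenty. Neck 68 mm across outside, 60 mm inside, its flat rim at 30 to 34 mm radius, standing 14 mm above the lid
- nut1: bright steel hex nut, 16 mm across the flats, 18.5 mm across the corners, 8.4 mm thick, 11 g, lying in the bowl of the pan; it begins to slide once the pan is tilted about 13 to 20 degrees, or up to 24 along the tapering walls, and nuts that bridge the taper come loose when the pan is jiggled. Origin: centre of its lower face
- nut2: bright steel hex nut, 16 mm across the flats, 18.5 mm across the corners, 8.4 mm thick, 11 g, lying in the bowl of the pan; it begins to slide once the pan is tilted about 13 to 20 degrees, or up to 24 along the tapering walls, and nuts that bridge the taper come loose when the pan is jiggled. Origin: centre of its lower face
- nut3: bright steel hex nut, 16 mm across the flats, 18.5 mm across the corners, 8.4 mm thick, 11 g, lying in the bowl of the pan; it begins to slide once the pan is tilted about 13 to 20 degrees, or up to 24 along the tapering walls, and nuts that bridge the taper come loose when the pan is jiggled. Origin: centre of its lower face
- nut4: bright steel hex nut, 16 mm across the flats, 18.5 mm across the corners, 8.4 mm thick, 11 g, lying in the bowl of the pan; it begins to slide once the pan is tilted about 13 to 20 degrees, or up to 24 along the tapering walls, and nuts that bridge the taper come loose when the pan is jiggled. Origin: centre of its lower face
- nut5: bright steel hex nut, 16 mm across the flats, 18.5 mm across the corners, 8.4 mm thick, 11 g, lying in the bowl of the pan; it begins to slide once the pan is tilted about 13 to 20 degrees, or up to 24 along the tapering walls, and nuts that bridge the taper come loose when the pan is jiggled. Origin: centre of its lower face
- cap: bystander: black screw cap of the fill neck lying on the bench, 74 mm across, 18 mm high, origin at the centre of its underside
- tin: bystander: closed steel tin with a green band, 66 mm across, 100 mm high, origin at the centre of its underside
- wrench: bystander: steel wrench 170 mm long lying on the bench along its x, origin at its underside
- screwdriver: bystander: screwdriver 180 mm long lying on the bench along its x, origin at its underside

How it is judged (in metres and radians):
On the way, in this order (a step that is already met when the one before it is completed fails the run):
1. the spout rests on the rim of the fill neck, its end over the opening, with the pan still about level (within 15 degrees) (contact force between pan and tumbler above 0.4 N and horizontal distance between pan_lip and tumbler below 0.028 m and angle between pan's own z axis and vertical below 0.26 rad), for 0.3 s.
2. all five nuts are in the bowl while the tipped pan (more than 20 degrees) still rests with its spout on the neck (contact force between pan and tumbler above 0.4 N and angle between pan's own z axis and vertical above 0.35 rad and horizontal distance between each of nut1, nut2, nut3, nut4, nut5 and tumbler below 0.076 m and z of each of nut1, nut2, nut3, nut4, nut5 in the frame of tumbler below 0.124 m), for 0.3 s.
At the end, for the whole second after the job is handed in: all five nuts lie inside the tumbler's bowl; the pan lies flat on the bench (within 3 degrees, underside within 6 mm of the bench), released, at rest and not touching the tumbler (horizontal distance between each of nut1, nut2, nut3, nut4, nut5 and tumbler below 0.076 m and z of each of nut1, nut2, nut3, nut4, nut5 in the frame of tumbler below 0.124 m and angle between pan's own z axis and vertical below 0.06 rad and height (world z) of pan below 0.006 m and linear speed of pan below 0.02 m/s and contact force between pan and tumbler below 0.1 N).
It fails at once if the pan bears on the sprung tumbler with more than 6 N (contact force between pan and tumbler above 6 N).
It fails at once if a bystander (cap, tin, wrench, screwdriver) is moved more than 20 mm (distance of any of cap, tin, wrench, screwdriver from where it was at the start of the episode above 0.02 m).
It also fails if it takes over 72 s, if anything falls off the work surface, if the arm or the gripper's body presses on something with over 40 N, if the wrist force passes 120 N, or if a joint passes its speed limit or range.

## Working session

There is one attempt and no reset: what is moved stays moved. The work goes in short steps, Python scripts to look and compute and a shell command to move; the robot and the scene stay as the last step left them, time stands still between calls to the robot, and variables do not carry over. Pictures are saved under pics/ and viewed, and the job is handed in when it is done.

```bash
ls; mkdir -p pics; cat > h.py <<'E'
import numpy as np, cv2
from scipy.spatial.transform import Rotation as R
from station import readout, viewer, arm
def Rt():
    s=readout.state(); return s,R.from_euler('xyz',s['eef_rot'],degrees=True).as_matrix(),np.array(s['tool_pos'])
def snap(c,fn):
    im=viewer.get_image(c); cv2.imwrite('pics/'+fn,im[:,:,::-1]); return im
def toworld(c,p):
    k=viewer.calibration(c)
    if c=='wrist':
        s,Rm,t=Rt(); T=np.array(k['tool_from_camera']); return Rm@(T[:3,:3]@p+T[:3,3])+t
    return np.array(k['R']).T@(np.array(p)-np.array(k['t']))
E
python3 - <<'E'
from h import *
s=readout.state(); print(s)
for c in ['scene','top']:
    snap(c,c+'0.png')
    for t in ['pan','tumbler','pan_grip','nut1','tin','cap','wrench','screwdriver']:
        for d in viewer.recognise(c,t)[:5]:
            print(c,t,round(d['confidence'],2),toworld(c,d['xyz']).round(3))
print(readout.state()['time'])
E
```

```text
pics
{'time': 0.0, 'joint_positions': array([-80.74123861,  23.59906827,  -0.72808242,  91.50325123,
         0.32063305,  64.99155309,  -4.70992204]), 'joint_vel': array([-0.0161505 , -0.0277174 , -0.03564564,  0.01990984,  0.14089091,
        0.00519378, -0.01568279]), 'effort': array([ 2.90024736e-04, -5.87940145e+01,  6.42284397e-01, -2.91083103e+01,
       -5.37309924e-02,  1.82796927e-02,  1.24111089e-04]), 'tool_pos': array([0.14233523, 0.60835323, 0.4038249 ]), 'eef_rot': array([-1.79908390e+02,  6.42858374e-03,  1.66834536e+02]), 'ft_force': array([ 1.45703212, -0.62010539, -0.32911557]), 'moment': array([-0.00867729, -0.01990879, -0.0603106 ]), 'gripper_width': 0.0878502167580676}
scene pan 0.72 [0.491 0.216 0.011]
scene tumbler 0.6 [ 0.542 -0.194  0.104]
scene tumbler 0.55 [0.782 0.236 0.021]
scene pan_grip 0.78 [0.491 0.21  0.015]
scene tin 0.95 [ 0.783 -0.045  0.084]
scene wrench 0.9 [ 0.754 -0.223  0.006]
scene wrench 0.28 [ 0.543 -0.196  0.104]
scene screwdriver 0.85 [0.785 0.236 0.019]
top pan 0.64 [0.479 0.218 0.003]
top tumbler 0.93 [ 0.496 -0.166  0.143]
top pan_grip 0.89 [0.48  0.215 0.004]
top nut1 0.59 [0.494 0.193 0.009]
top nut1 0.53 [0.499 0.221 0.014]
top nut1 0.48 [0.518 0.189 0.012]
top nut1 0.41 [0.465 0.207 0.01 ]
top tin 0.55 [ 0.753 -0.03   0.102]
top cap 0.88 [ 0.417 -0.005  0.02 ]
top cap 0.74 [0.477 0.218 0.006]
top wrench 0.67 [ 0.742 -0.218  0.007]
top screwdriver 0.95 [0.778 0.239 0.023]
0.9
```

View pics/top0.png

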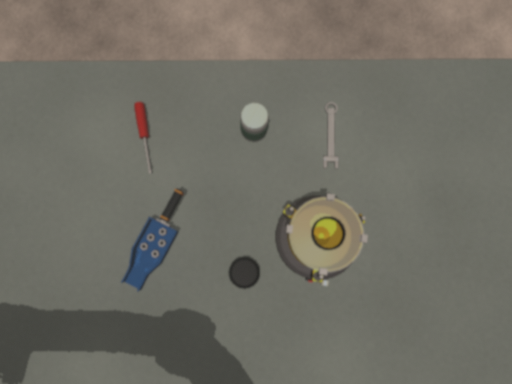

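View pics/scene0.png

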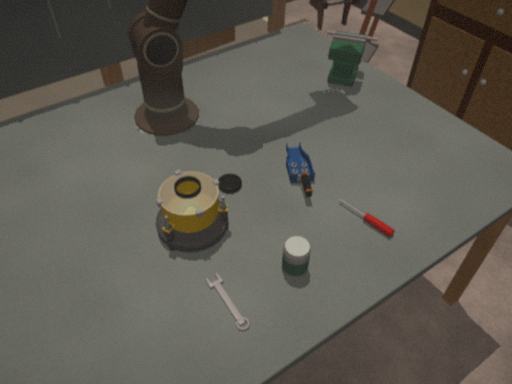

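```bash
python3 - <<'E'
import cv2,numpy as np
a=cv2.imread('pics/top0.png'); b=cv2.imread('pics/scene0.png')
p1=cv2.resize(a[180:300,110:200],None,fx=5,fy=5,interpolation=2)
p2=cv2.resize(a[185:295,275:375],None,fx=5,fy=5,interpolation=2)
p3=cv2.resize(b[160:250,145:245],None,fx=6,fy=6,interpolation=2)
cv2.imwrite('pics/c1.png',p1);cv2.imwrite('pics/c2.png',p2);cv2.imwrite('pics/c3.png',p3)
E
python3 -c "
from h import *
for c in ['top','scene']:
  k=viewer.calibration(c);print(c,k, -np.array(k['R']).T@np.array(k['t']))
print(viewer.calibration('wrist'))"
```

```text
top {'mtx': array([[402.59630965,   0.        , 253.64473116],
       [  0.        , 402.59630965, 200.90790815],
       [  0.        ,   0.        ,   1.        ]]), 'R': array([[-0.01174371, -0.99984861,  0.01283938],
       [-0.9889578 ,  0.00971684, -0.14787852],
       [ 0.14773138, -0.01443425, -0.98892219]]), 't': array([-0.02215061,  0.58112113,  0.88974919])} [ 0.44300027 -0.01495105  0.96611245]
scene {'mtx': array([[454.63899226,   0.        , 253.52929615],
       [  0.        , 454.63899226, 192.14138305],
       [  0.        ,   0.        ,   1.        ]]), 'R': array([[ 0.56940466,  0.82202753,  0.00700507],
       [ 0.59752375, -0.40801227, -0.69028353],
       [-0.56457391,  0.39723636, -0.72350506]]), 't': array([-0.30786924, -0.27438872,  1.61067041])} [ 1.24859845 -0.49869382  0.97807883]
{'mtx': array([[289.05517405,   0.        , 257.39552304],
       [  0.        , 289.05517405, 188.65879839],
       [  0.        ,   0.        ,   1.        ]]), 'tool_from_camera': array([[ 4.58002490e-04, -9.59868978e-01, -2.80448452e-01,
         7.72593827e-02],
       [ 9.99999835e-01,  5.37055528e-04, -2.05030644e-04,
         6.98316347e-04],
       [ 3.47418947e-04, -2.80448312e-01,  9.59869066e-01,
         2.00842337e-02],
       [ 0.00000000e+00,  0.00000000e+00,  0.00000000e+00,
         1.00000000e+00]])}
```

View pics/c1.png

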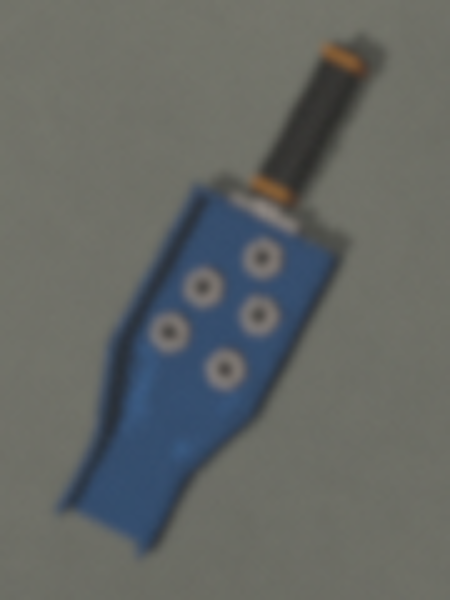

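View pics/c2.png

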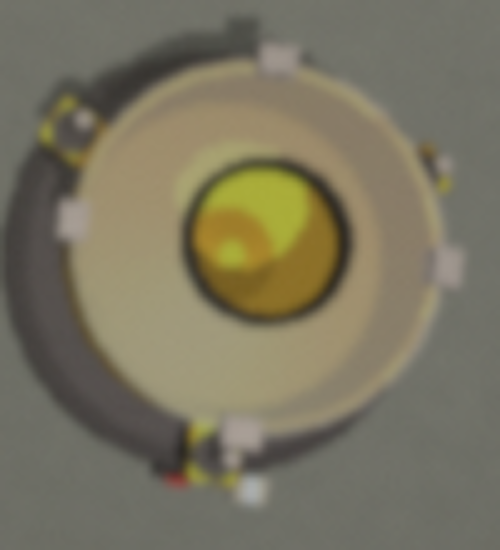

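View pics/c3.png

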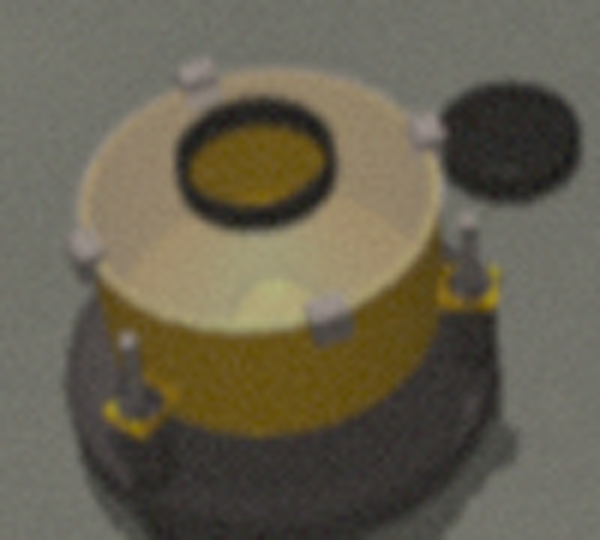

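```bash
cat >> h.py <<'E'
def ray(c,u,v):
    k=viewer.calibration(c); Rm=np.array(k['R']); t=np.array(k['t'])
    d=Rm.T@np.linalg.inv(k['mtx'])@np.array([u,v,1.]); return -Rm.T@t,d/np.linalg.norm(d)
def atz(c,u,v,z):
    o,d=ray(c,u,v); return o+d*(z-o[2])/d[2]
def tri(a,b):
    (o1,d1),(o2,d2)=a,b
    A=np.stack([d1,-d2],1); s=np.linalg.lstsq(A,o2-o1,rcond=None)[0]
    p,q=o1+s[0]*d1,o2+s[1]*d2; return (p+q)/2,np.linalg.norm(p-q)
E
python3 - <<'E'
from h import *
print('rings',atz('top',178.5,191.5,.051),atz('top',164.7,217.5,.051),'lip',atz('top',131.6,285.2,.003))
a=atz('top',178.5,191.5,.051);l=atz('top',131.6,285.2,.003);n=atz('top',164.7,217.5,.051)
print(np.linalg.norm((a-l)[:2]),np.degrees(np.arctan2(*(a-l)[:2][::-1])),np.degrees(np.arctan2(*(n-l)[:2][::-1])))
print('neck',tri(ray('top',328.1,232.9),ray('scene',187.6,185.2)),atz('top',328.1,232.9,.17))
# pan corners in pan frame check
E
```

```text
rings [0.60329074 0.14434575 0.051     ] [0.54348325 0.17475691 0.051     ] lip [0.39053686 0.25852219 0.003     ]
0.24145490094739552 -28.220665376841726 -28.70852638644154
neck (array([ 0.49741976, -0.17425109,  0.16144067]), np.float64(0.0017324833519787484)) [ 0.4964088  -0.17330601  0.17      ]
```

```bash
python3 -m jog '[[[-52,-34,10],[0,0,0],100],[[-52,-34,10],[0,0,0],100],[[-52,-34,10],[0,0,0],100],[[-52,-34,10],[0,0,0],100],[[-52,-34,10],[0,0,0],100],[[-52,-34,10],[0,0,0],100],[[-52,-34,5],[0,0,0],100],[[-52,-34,0],[0,0,0],100]]'
```

```text
time: 1.9
tool_pos: [0.4842, 0.2528, 0.3391]
eef_rot: [179.6, -0.0, 167.5]
ft_force: [1.2, 1.3, -0.3]
gripper_width: 0.0878
```

```bash
python3 -m jog '[[[-53,-36,0],[0,0,0],100],[[-53,-36,0],[0,0,0],100],[[0,0,0],[0,0,0.14],100],[[0,0,0],[0,0,0.137],100],[[0,0,0],[0,0,0],100]]'
python3 - <<'E'
from h import *
s,Rm,t=Rt();print(s['tool_pos'],s['eef_rot'],s['ft_force'],s['moment'])
snap('wrist','w1.png')
E
```

```text
time: 2.52
tool_pos: [0.5735, 0.1545, 0.339]
eef_rot: [179.6, 0.1, 150.7]
ft_force: [1.2, -0.2, -0.6]
gripper_width: 0.088
[0.57352004 0.15447283 0.33902205] [1.79647590e+02 7.33055926e-02 1.50661945e+02] [ 1.18155473 -0.19541381 -0.60959228] [ 0.0204896  0.0773886 -0.0114695]
```

View pics/w1.png

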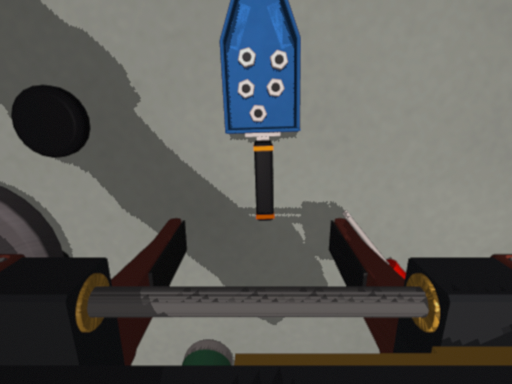

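```bash
cat >> h.py <<'E'
def watz(u,v,z):
    k=viewer.calibration('wrist'); s,Rm,t=Rt(); T=np.array(k['tool_from_camera'])
    o=Rm@T[:3,3]+t; d=Rm@T[:3,:3]@np.linalg.inv(k['mtx'])@np.array([u,v,1.]); return o+d*(z-o[2])/d[2]
E
python3 - <<'E'
from h import *
a=watz(263,148.5,.051);b=watz(264.3,216,.051);print(a,b,(a+b)/2,np.degrees(np.arctan2(*(b-a)[:2][::-1])))
c=watz(263,132,.036);print(c)
E
```

```text
[0.5441788  0.17963731 0.051     ] [0.60361402 0.14834549 0.051     ] [0.57389641 0.1639914  0.051     ] -27.766183680927874
[0.53235525 0.1865787  0.036     ]
```

```bash
python3 -m jog '[[[3,7,40],[0.006,0,-0.022],100],[[0,0,45],[0,0,0],100],[[0,0,40],[0,0,0],100],[[0,0,14],[0,0,0],100],[[0,0,0],[0,0,0],100]]'
python3 - <<'E'
from h import *
s,Rm,t=Rt();print(s['tool_pos'],s['eef_rot'],s['ft_force'],s['moment'])
snap('wrist','w2.png')
E
```

```text
time: 3.2
tool_pos: [0.5749, 0.166, 0.1988]
eef_rot: [179.7, 0.2, 153.1]
ft_force: [0.2, -0.4, 0.3]
gripper_width: 0.0883
[0.5749232  0.16598156 0.19884069] [1.79706783e+02 1.67524458e-01 1.53148323e+02] [ 0.15264827 -0.35407862  0.29933609] [0.01447261 0.00058341 0.03933776]
```

View pics/w2.png

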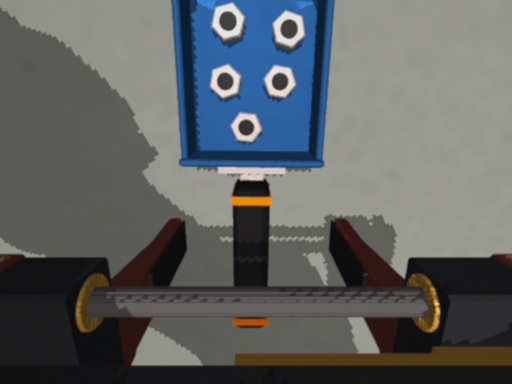

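```bash
python3 -m jog '[[[0,-3,-2],[0,0,0.01],100],[[0,0,0],[0,0,0],0],[[0,0,0],[0,0,0],0],[[0,0,0],[0,0,0],0],[[0,0,0],[0,0,0],0],[[0,0,0],[0,0,0],0]]'
python3 -c "
from h import *
s=readout.state();print(s['tool_pos'],s['eef_rot'],s['ft_force'],s['moment'])"
python3 -m jog '[[[0,0,0],[0,0,0],0],[[0,0,-10],[0,0,0],0],[[0,0,-20],[0,0,0],0],[[0,0,-20],[0,0,0],0],[[0,0,0],[0,0,0],0]]'
python3 - <<'E'
from h import *
s,Rm,t=Rt();print(s['tool_pos'],s['eef_rot'],s['ft_force'],s['moment'])
snap('wrist','w3.png')
E
```

```text
time: 4.0
tool_pos: [0.5752, 0.1636, 0.2062]
eef_rot: [179.3, 0.5, 152.6]
ft_force: [-0.3, -0.2, -0.4]
gripper_width: 0.0415
[0.57521599 0.16359207 0.20622776] [179.34445995   0.4643745  152.56841111] [-0.27588083 -0.22037017 -0.43521035] [-0.03983249  0.00763709  0.00564019]
time: 4.62
tool_pos: [0.5743, 0.1629, 0.2578]
eef_rot: [179.4, 0.4, 152.6]
ft_force: [0.7, 0.3, -3.1]
gripper_width: 0.0177
[0.57429152 0.16291707 0.25781909] [179.44016043   0.426655   152.56276257] [ 0.65726682  0.33429897 -3.12756089] [-0.13608055 -0.24403094 -0.00648783]
```

View pics/w3.png

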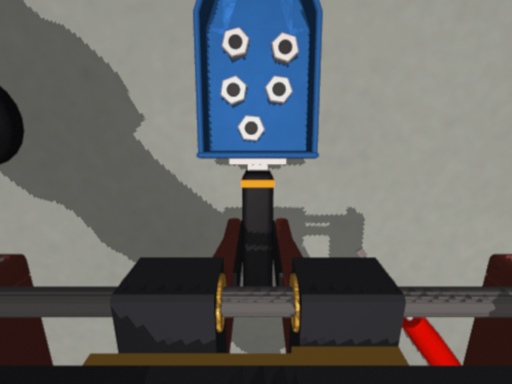

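```bash
python3 -m jog '[[[0,0,12],[0,0,0],0],[[0,0,10],[0,0,0],0],[[0,0,6],[0,0,0],0],[[0,0,4],[0,0,0],0],[[0,0,0],[0,0,0],0]]'
python3 -c "
from h import *
s=readout.state();print(s['tool_pos'],s['eef_rot'],s['ft_force'],s['moment'])
snap('wrist','w4.png')"
```

```text
time: 5.3
tool_pos: [0.5741, 0.1626, 0.2206]
eef_rot: [179.6, 0.3, 152.5]
ft_force: [-0.9, -0.9, 4.6]
gripper_width: 0.0178
[0.57409698 0.16262287 0.22064373] [179.61755744   0.29327151 152.54273086] [-0.92418096 -0.868219    4.63034396] [-0.09597124  0.32462713 -0.04791724]
```

View pics/w4.png

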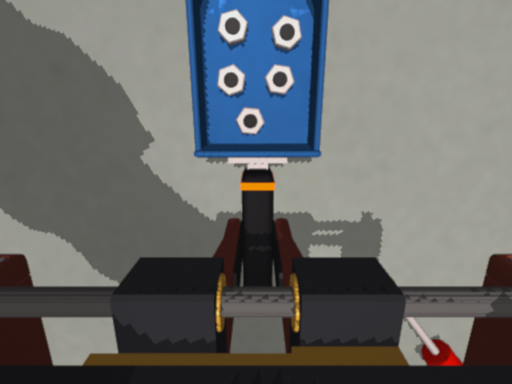

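```bash
python3 -m jog '[[[0,0,0],[0,0,0],45],[[0,0,0],[0,0,0],45],[[0,0,10],[0,0,0],45],[[0,0,10],[0,0,0],45],[[0,0,0],[0,0,0],0],[[0,0,0],[0,0,0],0],[[0,0,0],[0,0,0],0],[[0,0,0],[0,0,0],0]]'
python3 -m jog '[[[0,0,0],[0,0,0],0],[[0,0,0],[0,0,0],0]]'
python3 -c "
from h import *
s=readout.state();print(s['tool_pos'],s['eef_rot'],s['ft_force'],s['moment'])"
```

```text
time: 6.35
tool_pos: [0.5737, 0.1629, 0.1983]
eef_rot: [179.7, 0.2, 152.6]
ft_force: [0.1, -0.6, -2.5]
gripper_width: 0.0178
time: 6.6
tool_pos: [0.5737, 0.1629, 0.1983]
eef_rot: [179.7, 0.2, 152.6]
ft_force: [-0.6, 0.2, -1.8]
gripper_width: 0.0179
[0.57365169 0.16285464 0.19828378] [179.67782388   0.22399163 152.57208029] [-0.61744471  0.17044384 -1.78337227] [-0.03608559 -0.10011634  0.00307681]
```

```bash
python3 -m jog '[[[0,0,-15],[0,0,0],0],[[0,0,-30],[0,0,0],0],[[0,0,-40],[0,0,0],0],[[0,0,-40],[0,0,0],0],[[0,0,-40],[0,0,0],0],[[0,0,-40],[0,0,0],0],[[0,0,-30],[0,0,0],0],[[0,0,0],[0,0,0],0]]'
python3 -c "
from h import *
s=readout.state();print(s['tool_pos'],s['eef_rot'],s['ft_force'],s['moment'])
for i in range(1,3): snap('wrist','w5.png');s=readout.state();print(s['ft_force'],s['moment'])
snap('top','t5.png');snap('scene','s5.png')"
```

```text
time: 7.6
tool_pos: [0.571, 0.1605, 0.4471]
eef_rot: [179.5, 0.4, 152.5]
ft_force: [0.2, 0.4, -3.0]
gripper_width: 0.0178
[0.57104104 0.16053075 0.44705712] [179.54862386   0.41356679 152.49463265] [ 0.21550157  0.44017872 -3.01573498] [-0.13719305 -0.2636312  -0.02369967]
[-1.04763515 -0.53370635 -3.80364088] [-0.21114122 -0.22794648 -0.004168  ]
[-0.14954375  0.19600801 -3.44326835] [-0.12992263 -0.22603251  0.00976551]
```

View pics/w5.png

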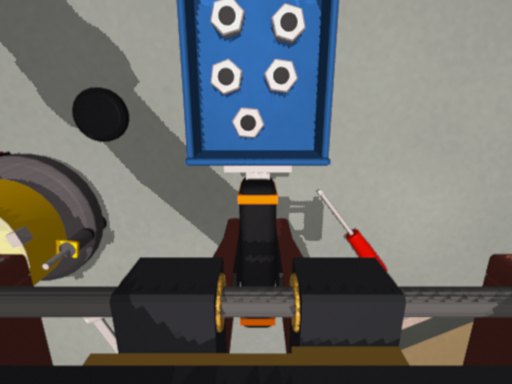

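View pics/s5.png

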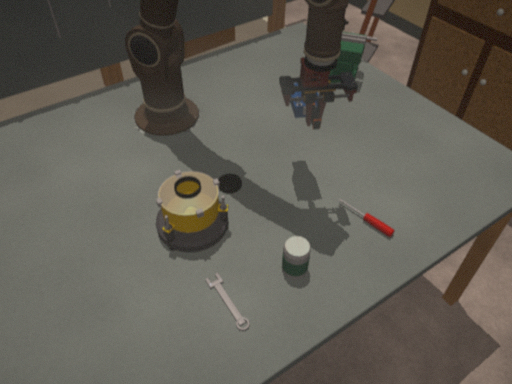

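View pics/t5.png

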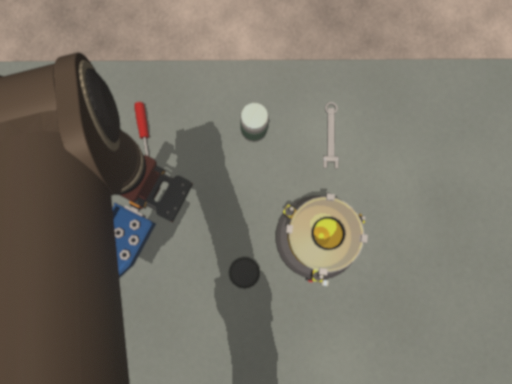

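```bash
python3 -m jog '[[[-10,-11,0],[0,0,0],0],[[-20,-22,0],[0,0,0],0],[[-30,-33,0],[0,0,0],0],[[-37,-40,0],[0,0,0],0],[[-40,-44,0],[0,0,0],0],[[-40,-44,0],[0,0,0],0],[[-40,-44,0],[0,0,0],0],[[-34,-37,0],[0,0,0],0]]'
python3 -c "
from h import *
s=readout.state();print(s['tool_pos'],s['eef_rot'],s['ft_force'],s['moment'],s['joint_positions'])"
```

```text
time: 8.8
tool_pos: [0.6684, -0.2116, 0.4321]
eef_rot: [-179.6, -0.5, 152.9]
ft_force: [-0.3, -0.0, -2.2]
gripper_width: 0.0177
[ 0.66841275 -0.21156307  0.43208414] [-179.56612149   -0.52305106  152.88024163] [-0.25125403 -0.04067472 -2.18046088] [-0.08020832 -0.27176313 -0.00319072] [ -0.64681055  31.37687646  22.81461337  78.28331645 -11.79394055
  73.30397726  85.54104747]
```

```bash
python3 -m jog '[[[-20,-20,0],[0,0,0],0],[[-15,-15,0],[0,0,0],0],[[-8,-8,0],[0,0,0],0],[[0,0,0],[0,0,0],0],[[0,0,0],[0,0,0],0]]'
python3 - <<'E'
from h import *
s,Rm,t=Rt();print(t,s['eef_rot'],s['ft_force'],s['moment'],'\n',Rm)
snap('wrist','w6.png');snap('scene','s6.png');snap('top','t6.png')
M=[]
for i in range(6): M.append(np.r_[readout.state()['ft_force'],readout.state()['moment']]); viewer.get_image('wrist')
M=np.array(M);print(M.mean(0),M.std(0))
a=cv2.imread('pics/s6.png');cv2.imwrite('pics/s6c.png',cv2.resize(a[90:270,120:300],None,fx=3.3,fy=3.3,interpolation=2))
E
```

```text
time: 9.43
tool_pos: [0.6846, -0.281, 0.4254]
eef_rot: [-179.2, -1.0, 152.3]
ft_force: [0.1, -0.3, -2.6]
gripper_width: 0.018
[ 0.68460378 -0.28099565  0.42540212] [-179.22180805   -0.96350026  152.28389147] [ 0.14642349 -0.26610381 -2.61114682] [-0.11857354 -0.29342022 -0.00042821] 
 [[-0.88513773  0.46484588 -0.02120141]
 [ 0.46502519  0.88528747 -0.00420328]
 [ 0.01681546 -0.01357967 -0.99976639]]
[-0.11205833  0.1230819  -2.82587793 -0.09867788 -0.26584154  0.01821307] [0.64447603 0.52696363 0.43577822 0.03374552 0.02038888 0.02458213]
```

View pics/w6.png

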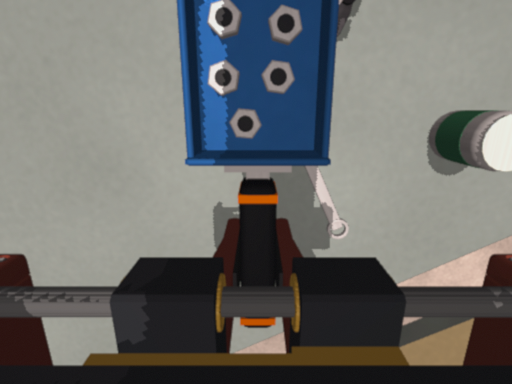

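View pics/s6c.png

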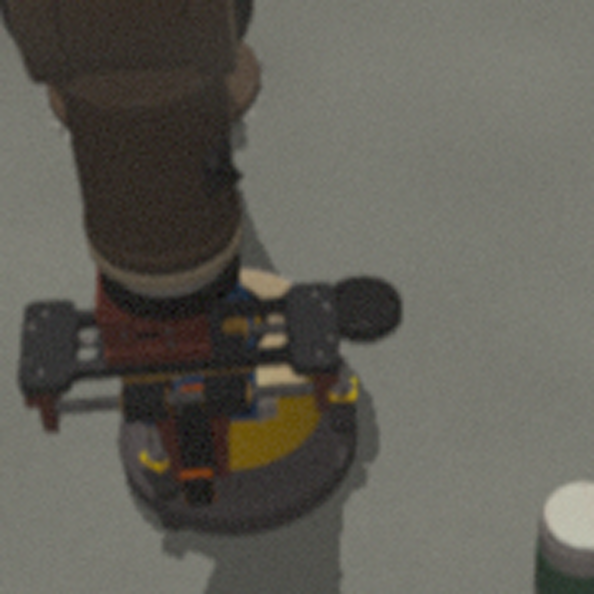

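View pics/t6.png

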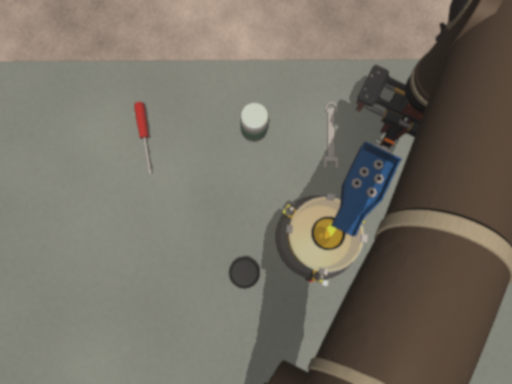

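```bash
python3 - <<'E'
import cv2
a=cv2.imread('pics/t6.png');cv2.imwrite('pics/t6c.png',cv2.resize(a[135:285,280:420],None,fx=4,fy=4,interpolation=2))
E
```

```text
(no output)
```

View pics/t6c.png

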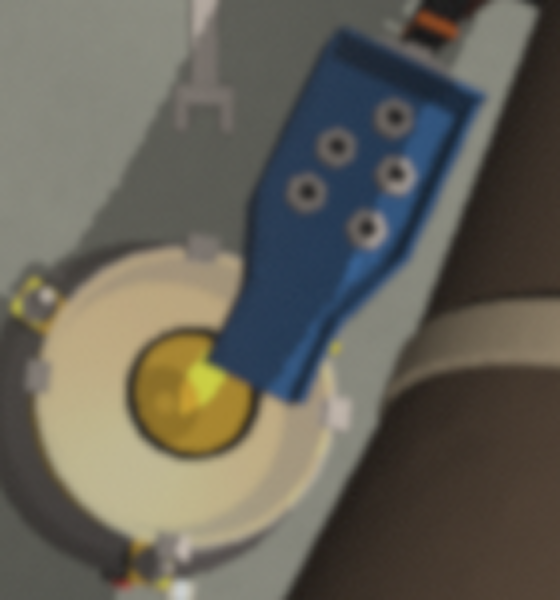

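```bash
python3 - <<'E'
from h import *
l=atz('top',344.1,230.1,.235);n=atz('top',328.2,232.9,.162)
s,Rm,t=Rt()
pred=t+Rm@np.array([.208,0,.198])
print(l,pred,n); px=-Rm[:2,0];py=Rm[:2,1]
for q in (l,pred): e=(q-n)[:2]; print('along px',e@px,'py',e@py)
E
```

```text
[ 0.49682654 -0.18979684  0.235     ] [ 0.4965099  -0.18566953  0.23134589] [ 0.49694332 -0.17509784  0.162     ]
along px 0.006735563005431522 py -0.013065239736281587
along px 0.004535042111292388 py -0.009559185183074111
```

```bash
python3 -m jog '[[[2,9,0],[-0.013,-0.016,0],0],[[0,0,10],[0,0,0],0],[[0,0,10],[0,0,0],0],[[0,0,0],[0,0,0],0]]'
python3 -m jog '[[[0,0,0],[0,0,0],0]]'
python3 -m jog '[[[0,0,0],[0,0,0],0]]'
cat >> h.py <<'E'
def st(k=3,nz=.162):
    F=[];M=[]
    for i in range(k):
        s=readout.state();F.append(s['ft_force']);M.append(s['moment']); viewer.get_image('top')
    s,Rm,t=Rt(); F=np.mean(F,0);M=np.mean(M,0)
    px=-Rm[:,0];pz=-Rm[:,2];py=Rm[:,1]
    lip=t+Rm@np.array([.208,0,.198]); n=np.array([.497,-.1745])
    print('t',round(s['time'],2),'tcp',t.round(4),'tilt',round(np.degrees(np.arcsin(px[2])),2),'roll',round(np.degrees(np.arcsin(py[2])),2),'lip',lip.round(4),'px',round((lip[:2]-n)@px[:2]/np.hypot(*px[:2]),4),'py',round((lip[:2]-n)@py[:2],4))
    print('F',F.round(2),'Mpy',round(float(M@py),3),'Mpx',round(float(M@px),3),'zc',round(float((lip+px*.025)[2]),4))
    return s
E
python3 -c "
from h import *
st(4)"
```

```text
time: 10.38
tool_pos: [0.6872, -0.2713, 0.4039]
eef_rot: [180.0, 0.0, 152.3]
ft_force: [0.0, 0.2, -2.5]
gripper_width: 0.0179
time: 10.5
tool_pos: [0.6872, -0.2715, 0.4038]
eef_rot: [-180.0, 0.0, 152.3]
ft_force: [-0.0, 0.0, -2.7]
gripper_width: 0.0178
time: 10.62
tool_pos: [0.6872, -0.2717, 0.4039]
eef_rot: [-180.0, 0.0, 152.3]
ft_force: [0.1, -0.0, -3.8]
gripper_width: 0.0181
t 10.82 tcp [ 0.6872 -0.2716  0.4041] tilt 0.04 roll 0.0 lip [ 0.5032 -0.175   0.2059] px 0.0057 py 0.0025
F [-0.24  0.19 -3.12] Mpy -0.268 Mpx -0.015 zc 0.2059
```

```bash
python3 -m jog '[[[0,0,6],[0,0,0],0],[[0,0,6],[0,0,0],0],[[0,0,5],[0,0,0],0],[[0,0,3],[0,0,0],0],[[0,0,1],[0,0,0],0]]'
python3 -c "
from h import *
st(3)"
python3 -m jog '[[[0,0,1.5],[0,0,0],0],[[0,0,1.5],[0,0,0],0],[[0,0,1],[0,0,0],0]]'
python3 -c "
from h import *
st(2)"
```

```text
time: 11.45
tool_pos: [0.6872, -0.2715, 0.3813]
eef_rot: [180.0, 0.0, 152.3]
ft_force: [0.1, -1.0, -2.6]
gripper_width: 0.0175
t 11.6 tcp [ 0.6872 -0.2716  0.3817] tilt 0.05 roll 0.0 lip [ 0.5032 -0.175   0.1835] px 0.0057 py 0.0025
F [ 0.66 -0.34 -2.64] Mpy -0.277 Mpx -0.033 zc 0.1835
time: 11.98
tool_pos: [0.6873, -0.2717, 0.378]
eef_rot: [180.0, 0.1, 152.3]
ft_force: [0.5, 0.2, -2.7]
gripper_width: 0.0179
t 12.07 tcp [ 0.6873 -0.2717  0.3779] tilt 0.09 roll 0.01 lip [ 0.5034 -0.1751  0.1796] px 0.0059 py 0.0025
F [ 0.69 -0.04 -3.31] Mpy -0.26 Mpx 0.008 zc 0.1796
```

```bash
python3 -m jog '[[[0,0,1.5],[0,0,0],0],[[0,0,1.5],[0,0,0],0],[[0,0,1.5],[0,0,0],0]]'
python3 -c "
from h import *
st(1)"
python3 -m jog '[[[0,0,1.5],[0,0,0],0],[[0,0,1],[0,0,0],0]]'
python3 -c "
from h import *
st(2)"
```

```text
time: 12.45
tool_pos: [0.6873, -0.2716, 0.3733]
eef_rot: [180.0, 0.1, 152.3]
ft_force: [1.4, -0.1, -3.1]
gripper_width: 0.0177
t 12.5 tcp [ 0.6872 -0.2717  0.373 ] tilt 0.08 roll 0.01 lip [ 0.5034 -0.175   0.1747] px 0.0059 py 0.0025
F [ 1.38 -0.05 -3.06] Mpy -0.227 Mpx 0.048 zc 0.1748
time: 12.75
tool_pos: [0.6873, -0.2716, 0.3703]
eef_rot: [180.0, 0.1, 152.3]
ft_force: [-1.1, -0.1, -3.2]
gripper_width: 0.0178
t 12.85 tcp [ 0.6872 -0.2717  0.3703] tilt 0.07 roll 0.01 lip [ 0.5033 -0.175   0.172 ] px 0.0059 py 0.0025
F [-0.68 -0.12 -3.41] Mpy -0.245 Mpx -0.006 zc 0.1721
```

```bash
python3 -c "
from h import *
snap('top','t7.png')
a=cv2.imread('pics/t7.png');cv2.imwrite('pics/t7c.png',cv2.resize(a[135:285,280:420],None,fx=4,fy=4,interpolation=2))"
```

```text
(no output)
```

View pics/t7c.png

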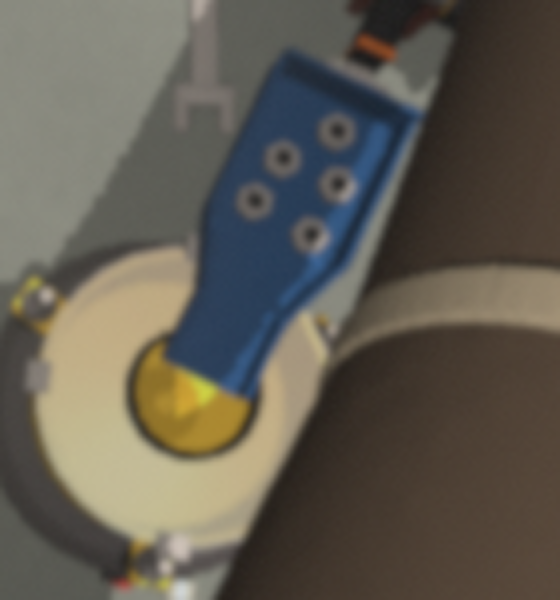

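```bash
python3 -m jog '[[[0,0,1.5],[0,0,0],0],[[0,0,1],[0,0,0],0]]'
python3 -c "
from h import *
st(2)"
python3 -m jog '[[[0,0,1.5],[0,0,0],0],[[0,0,1],[0,0,0],0]]'
python3 -c "
from h import *
st(2)"
```

```text
time: 13.15
tool_pos: [0.6873, -0.2717, 0.368]
eef_rot: [180.0, 0.1, 152.3]
ft_force: [0.2, 0.2, -2.4]
gripper_width: 0.0178
t 13.25 tcp [ 0.6873 -0.2717  0.3679] tilt 0.09 roll 0.01 lip [ 0.5034 -0.1751  0.1696] px 0.006 py 0.0025
F [-0.45  0.02 -2.3 ] Mpy -0.258 Mpx -0.069 zc 0.1696
time: 13.5
tool_pos: [0.6873, -0.2717, 0.3653]
eef_rot: [180.0, 0.1, 152.3]
ft_force: [-0.2, 1.0, -2.7]
gripper_width: 0.0181
t 13.6 tcp [ 0.6873 -0.2717  0.3654] tilt 0.1 roll 0.01 lip [ 0.5035 -0.1751  0.167 ] px 0.006 py 0.0025
F [ 0.38  0.34 -2.67] Mpy -0.255 Mpx -0.018 zc 0.167
```

```bash
python3 -m jog '[[[0,0,1],[0,0,0],0],[[0,0,1],[0,0,0],0]]'
python3 -c "
from h import *
st(2)"
python3 -m jog '[[[0,0,1],[0,0,0],0],[[0,0,0.5],[0,0,0],0]]'
python3 -c "
from h import *
st(2)"
```

```text
time: 13.85
tool_pos: [0.6873, -0.2717, 0.3634]
eef_rot: [180.0, 0.1, 152.3]
ft_force: [1.0, -0.1, -1.6]
gripper_width: 0.0177
t 13.95 tcp [ 0.6873 -0.2717  0.3635] tilt 0.11 roll 0.02 lip [ 0.5035 -0.1751  0.1651] px 0.0061 py 0.0025
F [ 0.83  0.1  -1.46] Mpy -0.043 Mpx 0.006 zc 0.1651
time: 14.2
tool_pos: [0.6874, -0.2718, 0.3627]
eef_rot: [180.0, 0.1, 152.3]
ft_force: [-0.6, -0.3, 0.1]
gripper_width: 0.0176
t 14.3 tcp [ 0.6874 -0.2718  0.3627] tilt 0.15 roll 0.03 lip [ 0.5037 -0.1752  0.1641] px 0.0063 py 0.0025
F [ 0.4  -0.07  0.3 ] Mpy 0.37 Mpx -0.029 zc 0.1642
```

```bash
cat >> h.py <<'E'
def fs(k=5,W=2.95,cx=.09,cz=.183,cc=.193,pic=None):
    Y=[]
    for i in range(k):
        s=readout.state();Y.append(np.r_[s['ft_force'],s['moment']])
        im=viewer.get_image('top')
    if pic: cv2.imwrite('pics/'+pic,cv2.resize(im[135:285,280:420,::-1],None,fx=4,fy=4,interpolation=2))
    Y=np.mean(Y,0); s,Rm,t=Rt(); px,py,pz=-Rm[:,0],Rm[:,1],-Rm[:,2]
    g=np.array([0,0,-W]); rc=Rm@np.array([cx,0,cz]); r=Rm@np.array([cc,0,.198])
    b=Y-np.r_[g,np.cross(rc,g)]
    w=np.r_[[1/.55]*3,[1/.03]*3]
    A=np.stack([np.r_[d,np.cross(r,d)] for d in (pz,px,py)],1)
    x=np.linalg.lstsq(A*w[:,None],b*w,rcond=None)[0]
    C=t+r
    print('t',round(s['time'],2),'tcp',t.round(4),'tilt',round(np.degrees(np.arcsin(px[2])),2),'roll',round(np.degrees(np.arcsin(py[2])),2),'C',C.round(4))
    print('F',Y[:3].round(2),'Mpy',round(float(Y[3:]@py),3),'| N,T,S',x.round(2),'Nonly',(b@(w**2*A[:,0])/(A[:,0]@(w**2*A[:,0]))).round(2))
E
python3 -m jog '[[[0,0,-0.2],[0,0,0],0],[[0,0,0],[0,0,0],0]]'
python3 -c "
from h import *
fs()"
```

```text
time: 14.55
tool_pos: [0.6874, -0.2718, 0.363]
eef_rot: [180.0, 0.1, 152.3]
ft_force: [0.2, 0.1, -0.7]
gripper_width: 0.0179
t 14.8 tcp [ 0.6874 -0.2718  0.3629] tilt 0.14 roll 0.03 C [ 0.517  -0.1822  0.1644]
F [ 0.26 -0.13 -0.26] Mpy 0.195 | N,T,S [2.69 0.3  0.01] Nonly 2.4
```

```bash
python3 -m jog '[[[6.0,0,-5.7],[0,-0.03,0],0]]'
python3 -c "
from h import *
fs(4)"
```

```text
time: 14.92
tool_pos: [0.6819, -0.269, 0.3679]
eef_rot: [180.0, 1.9, 152.3]
ft_force: [-0.9, -0.1, 0.7]
gripper_width: 0.0178
t 15.12 tcp [ 0.6819 -0.2688  0.3689] tilt 1.9 roll 0.04 C [ 0.5169 -0.1821  0.1646]
F [-0.44 -0.28 -1.53] Mpy 0.002 | N,T,S [ 1.26 -0.04 -0.01] Nonly 1.3
```

```bash
python3 -m jog '[[[8.0,0,-7.4],[0,-0.04,0],0]]'
python3 -c "
from h import *
fs(4)"
```

```text
time: 15.25
tool_pos: [0.6746, -0.2649, 0.3752]
eef_rot: [180.0, 4.1, 152.3]
ft_force: [-1.1, -0.0, 0.0]
gripper_width: 0.018
t 15.45 tcp [ 0.6746 -0.2649  0.376 ] tilt 4.17 roll 0.05 C [ 0.517  -0.182   0.1645]
F [-0.29 -0.24 -2.  ] Mpy 0.034 | N,T,S [ 1.11 -0.22 -0.14] Nonly 1.32
```

```bash
python3 -m jog '[[[8.0,0,-7.3],[0,-0.04,0],0]]'
python3 -c "
from h import *
fs(4)"
```

```text
time: 15.58
tool_pos: [0.6673, -0.261, 0.3817]
eef_rot: [180.0, 6.4, 152.3]
ft_force: [-0.6, 0.1, -0.1]
gripper_width: 0.0179
t 15.78 tcp [ 0.6673 -0.261   0.3826] tilt 6.41 roll 0.04 C [ 0.5171 -0.1821  0.1643]
F [-0.26 -0.08 -1.36] Mpy 0.175 | N,T,S [ 1.76 -0.18 -0.18] Nonly 1.93
```

```bash
python3 -m jog '[[[8.0,0,-7.4],[0,-0.04,0],0]]'
python3 -c "
from h import *
fs(4)"
python3 -m jog '[[[8.0,0,-7.4],[0,-0.04,0],0]]'
python3 -c "
from h import *
fs(4,pic='t8.png')"
```

```text
time: 15.9
tool_pos: [0.6599, -0.2571, 0.3879]
eef_rot: [-180.0, 8.6, 152.3]
ft_force: [-0.5, 0.2, 0.3]
gripper_width: 0.0179
t 16.1 tcp [ 0.6598 -0.2571  0.3888] tilt 8.64 roll 0.04 C [ 0.5172 -0.1821  0.1641]
F [-0.32 -0.3  -1.21] Mpy 0.259 | N,T,S [ 2.05 -0.2  -0.28] Nonly 2.24
time: 16.23
tool_pos: [0.6522, -0.2531, 0.3938]
eef_rot: [-180.0, 10.8, 152.3]
ft_force: [-1.6, -0.1, 0.5]
gripper_width: 0.0181
t 16.43 tcp [ 0.652  -0.253   0.3948] tilt 10.87 roll 0.03 C [ 0.5173 -0.1822  0.1639]
F [-1.07 -0.47 -1.29] Mpy 0.35 | N,T,S [ 1.98 -0.62 -0.44] Nonly 2.57
```

View pics/t8.png

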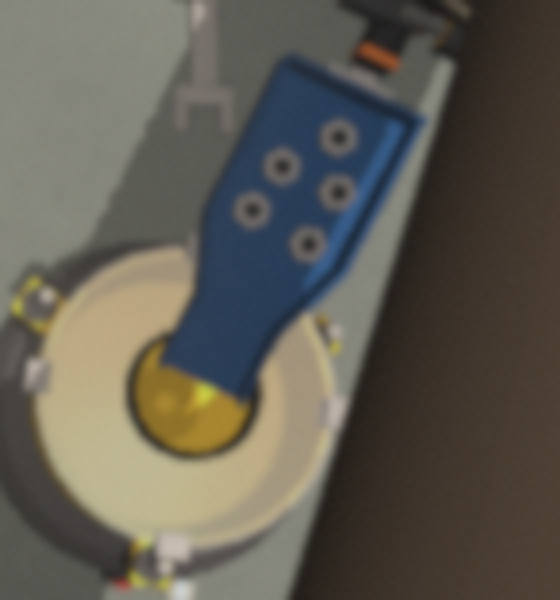

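```bash
python3 -m jog '[[[8.0,0,-7.7],[0,-0.04,0],0]]'
python3 -c "
from h import *
fs(4)"
python3 -m jog '[[[8.0,0,-7.6],[0,-0.04,0],0]]'
python3 -c "
from h import *
fs(4,pic='t9.png')"
```

```text
time: 16.55
tool_pos: [0.6442, -0.2489, 0.3997]
eef_rot: [-180.0, 13.0, 152.3]
ft_force: [-1.1, -0.1, -0.3]
gripper_width: 0.0178
t 16.75 tcp [ 0.644  -0.2487  0.4006] tilt 13.09 roll 0.02 C [ 0.5173 -0.1822  0.164 ]
F [-0.48 -0.2  -1.47] Mpy 0.397 | N,T,S [ 2.11 -0.59 -0.58] Nonly 2.67
time: 16.88
tool_pos: [0.6361, -0.2446, 0.4052]
eef_rot: [-180.0, 15.3, 152.3]
ft_force: [-1.3, -0.7, -0.3]
gripper_width: 0.0178
t 17.07 tcp [ 0.6359 -0.2444  0.4059] tilt 15.31 roll 0.02 C [ 0.5173 -0.1822  0.164 ]
F [-0.87 -0.16 -1.37] Mpy 0.472 | N,T,S [ 2.21 -0.77 -0.59] Nonly 2.94
```

View pics/t9.png

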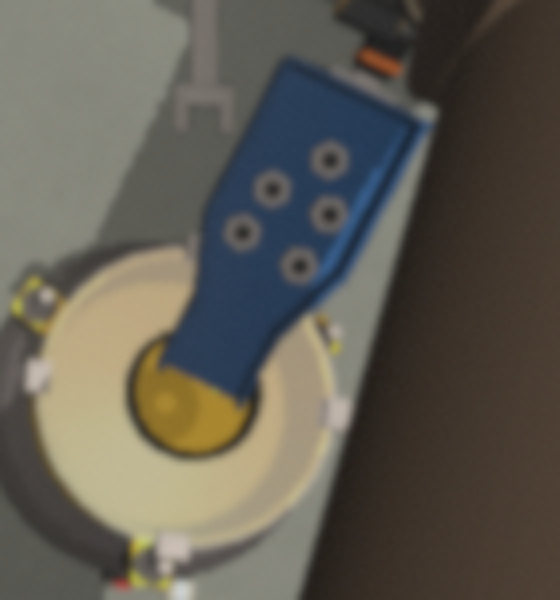

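```bash
python3 -m jog '[[[7.9,0,-7.7],[0,-0.04,0],0]]'
python3 -c "
from h import *
fs(4,pic='t10.png')"
```

```text
time: 17.2
tool_pos: [0.6278, -0.2402, 0.4104]
eef_rot: [-180.0, 17.5, 152.3]
ft_force: [-0.7, -0.4, -0.8]
gripper_width: 0.0179
t 17.4 tcp [ 0.6276 -0.24    0.4111] tilt 17.53 roll 0.01 C [ 0.5174 -0.1822  0.1641]
F [-0.75  0.26 -1.04] Mpy 0.498 | N,T,S [ 2.44 -0.57 -0.76] Nonly 2.98
```

View pics/t10.png

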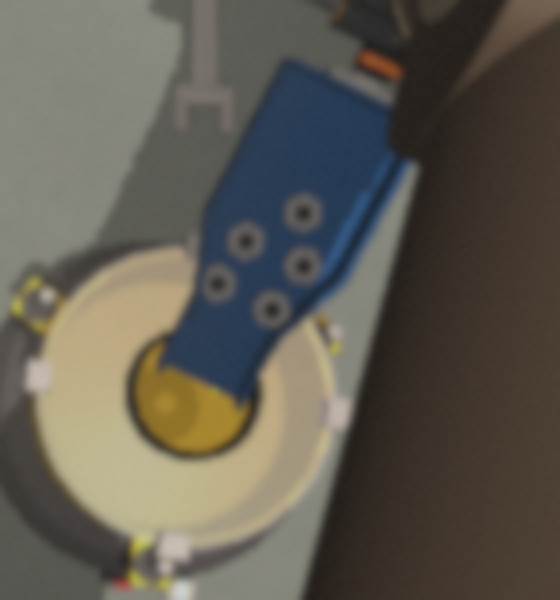

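```bash
python3 -m jog '[[[7.9,0,-7.9],[0,-0.04,0],0]]'
python3 -c "
from h import *
fs(4)"
python3 -m jog '[[[7.9,0,-7.7],[0,-0.04,0],0]]'
python3 -c "
from h import *
fs(4,pic='t11.png')"
```

```text
time: 17.52
tool_pos: [0.6194, -0.2356, 0.4154]
eef_rot: [-180.0, 19.7, 152.4]
ft_force: [-1.3, -0.2, -1.2]
gripper_width: 0.0182
t 17.73 tcp [ 0.6191 -0.2353  0.4161] tilt 19.76 roll 0.02 C [ 0.5175 -0.182   0.1645]
F [-1.32 -0.38 -1.6 ] Mpy 0.501 | N,T,S [ 2.01 -0.89 -0.74] Nonly 2.85
time: 17.85
tool_pos: [0.6109, -0.2309, 0.42]
eef_rot: [-180.0, 22.0, 152.4]
ft_force: [-0.8, -1.5, -0.6]
gripper_width: 0.0182
t 18.05 tcp [ 0.6106 -0.2306  0.4206] tilt 21.98 roll 0.02 C [ 0.5177 -0.1819  0.1647]
F [-0.78  0.05 -1.13] Mpy 0.531 | N,T,S [ 2.44 -0.49 -0.63] Nonly 2.9
```

View pics/t11.png

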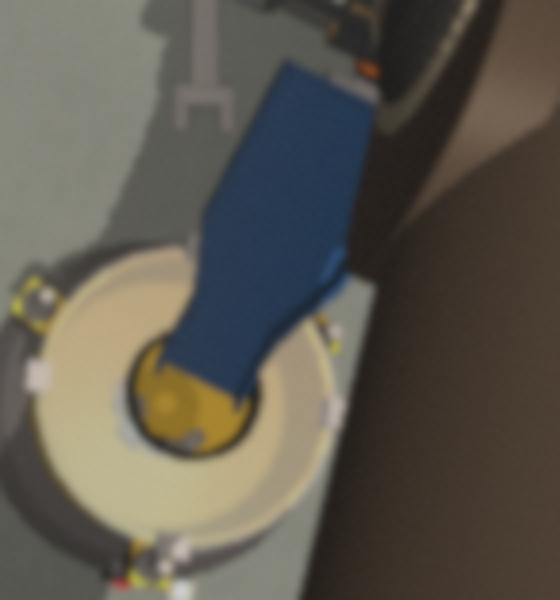

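```bash
python3 -m jog '[[[7.9,0,-7.8],[0,-0.04,0],0]]'
python3 -c "
from h import *
fs(5)"
python3 -m jog '[[[7.9,0,-7.8],[0,-0.04,0],0]]'
python3 -c "
from h import *
fs(9,pic='t12.png');snap('scene','s12.png')
a=cv2.imread('pics/s12.png');cv2.imwrite('pics/s12c.png',cv2.resize(a[90:270,120:300],None,fx=3.3,fy=3.3,interpolation=2))
for d in viewer.recognise('top','nut1'): print(d['confidence'],toworld('top',d['xyz']).round(3))"
```

```text
time: 18.18
tool_pos: [0.6021, -0.2262, 0.4243]
eef_rot: [-180.0, 24.2, 152.4]
ft_force: [-0.8, -1.0, -1.0]
gripper_width: 0.0175
t 18.43 tcp [ 0.6019 -0.2258  0.4246] tilt 24.2 roll 0.02 C [ 0.5178 -0.1818  0.1649]
F [-0.67 -0.22 -1.78] Mpy 0.567 | N,T,S [ 2.12 -0.84 -0.6 ] Nonly 2.92
time: 18.55
tool_pos: [0.5933, -0.2214, 0.4281]
eef_rot: [-180.0, 26.5, 152.4]
ft_force: [-0.8, -0.4, -0.9]
gripper_width: 0.0179
t 19.0 tcp [ 0.5928 -0.2212  0.4283] tilt 26.45 roll 0.01 C [ 0.5179 -0.1819  0.1651]
F [-0.8  -0.23 -1.7 ] Mpy 0.684 | N,T,S [ 2.4  -1.02 -0.59] Nonly 3.37
0.67 [ 0.417 -0.008  0.019]
0.15 [ 0.754 -0.03   0.1  ]
```

View pics/t12.png

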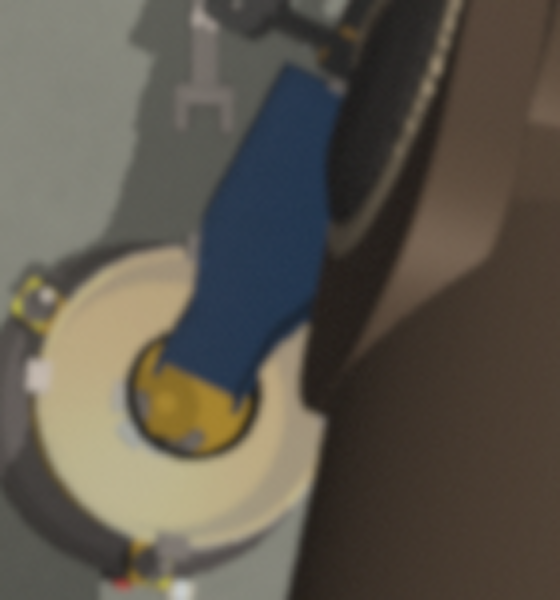

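View pics/s12c.png

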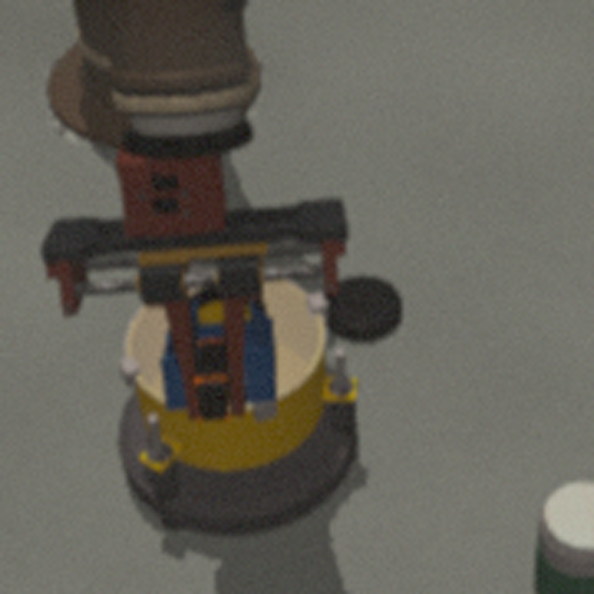

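```bash
python3 -c "
from h import *
fs(5,W=2.41);snap('wrist','w12.png')"
```

```text
t 19.35 tcp [ 0.5927 -0.2211  0.4285] tilt 26.49 roll 0.02 C [ 0.5179 -0.1819  0.1652]
F [-1.05  0.05 -1.75] Mpy 0.685 | N,T,S [ 1.93 -1.49 -0.38] Nonly 3.35
```

View pics/w12.png

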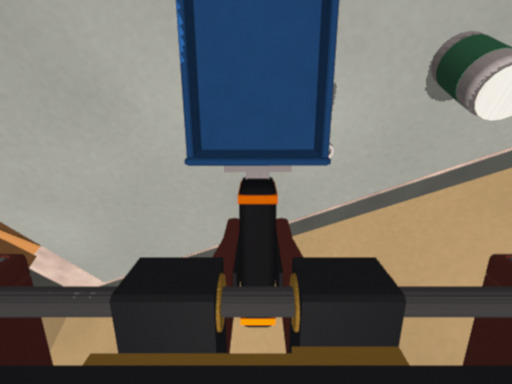

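```bash
python3 -m jog '[[[-4,0,-8],[0,0,0],0],[[-9,0,-18],[0,0,0],0],[[-9,0,-18],[0,0,0],0],[[-5,0,-9],[0,0,0],0]]'
python3 -c "
from h import *
fs(2,W=2.41,pic='t13.png')"
```

```text
time: 19.9
tool_pos: [0.5934, -0.2212, 0.4908]
eef_rot: [180.0, 26.5, 152.4]
ft_force: [0.1, 0.2, -2.4]
gripper_width: 0.0179
t 20.0 tcp [ 0.5935 -0.2212  0.4907] tilt 26.56 roll 0.05 C [ 0.5191 -0.182   0.2273]
F [ 0.32  0.35 -1.16] Mpy 0.385 | N,T,S [ 1.81 -0.11 -0.02] Nonly 1.91
```

View pics/t13.png

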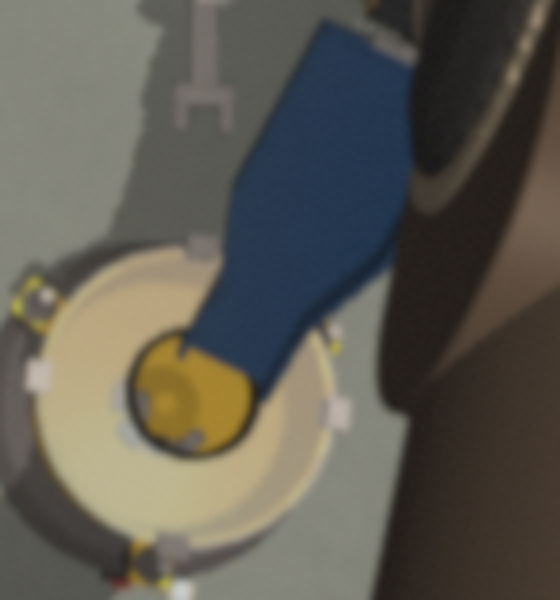

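```bash
python3 -c "
from h import *
Y=[]
for i in range(10):
    s=readout.state();Y.append(np.r_[s['ft_force'],s['moment']]);viewer.get_image('top')
Y=np.array(Y).mean(0);s,Rm,t=Rt();print(Y.round(3),'Mpy',Y[3:]@Rm[:,1])
im=snap('top','t14.png');cv2.imwrite('pics/t14c.png',cv2.resize(im[205:265,300:360,::-1],None,fx=10,fy=10,interpolation=2))
"
```

```text
[ 0.067 -0.236 -2.242  0.195  0.414  0.005] Mpy 0.45747798773322595
```

View pics/t14c.png

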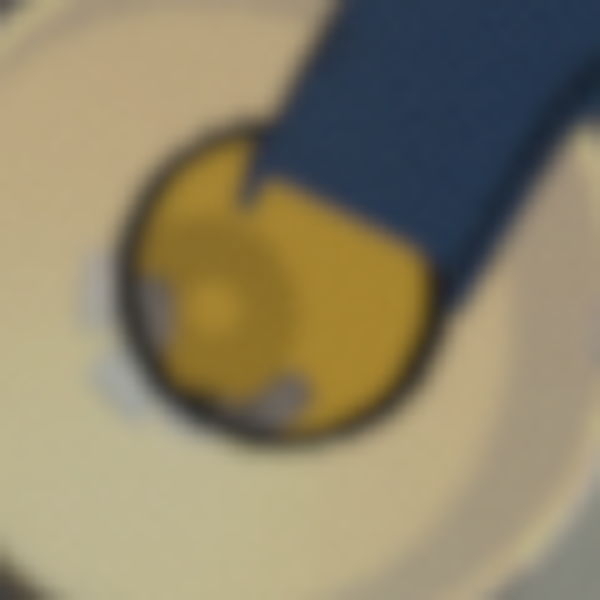

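```bash
python3 -m jog '[[[0,0,0],[0,0.09,0],0],[[0,30,0],[0,0.09,0],0],[[0,45,0],[0,0.09,0],0],[[0,45,0],[0,0.09,0],0],[[0,45,0],[0,0.09,0],0],[[0,45,0],[0,0,0],0],[[20,35,0],[0,0,0],0],[[40,30,0],[0,0,0],0]]'
python3 -c "
from h import *
fs(1,W=2.41)
im=snap('top','t15.png');cv2.imwrite('pics/t15c.png',cv2.resize(im[205:265,300:360,::-1],None,fx=10,fy=10,interpolation=2))
s,Rm,t=Rt();print(s['eef_rot'],Rm.T@(np.array([.5737,.1629,.1985])-t))"
```

```text
time: 21.55
tool_pos: [0.6723, 0.0524, 0.4876]
eef_rot: [-179.8, 0.1, 151.8]
ft_force: [-0.2, 0.2, -2.8]
gripper_width: 0.0179
t 21.6 tcp [0.67   0.0608 0.4877] tilt -0.19 roll 0.08 C [0.4987 0.151  0.2903]
F [-0.16  0.2  -2.8 ] Mpy -0.216 | N,T,S [-0.31 -0.31  0.06] Nonly -0.02
[ 1.79949895e+02 -1.35856739e-01  1.52361834e+02] [0.13357878 0.04718431 0.28984294]
```

View pics/t15.png

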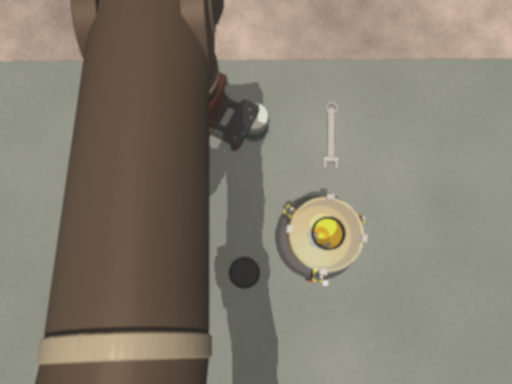

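View pics/t15c.png

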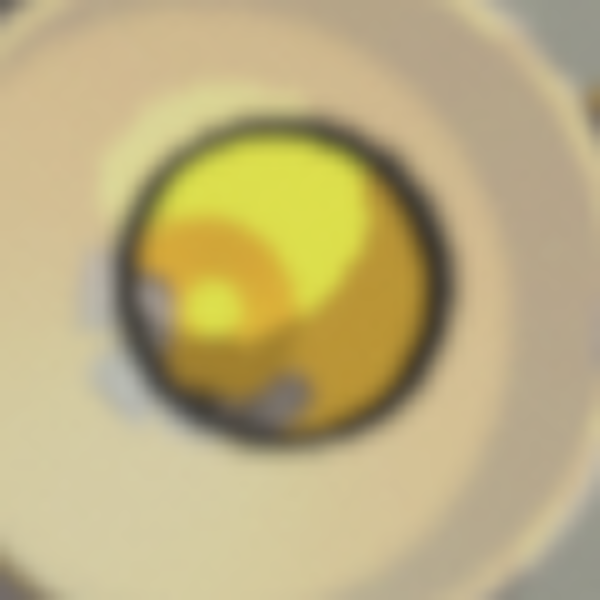

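```bash
python3 -m jog '[[[35,13,20],[0,0,0],0],[[35,13,30],[0,0,0],0],[[35,12,40],[0,0,0],0],[[28,9,40],[0,0,0],0],[[0,0,50],[0,0,0],0],[[0,0,40],[0,0,0],0],[[0,0,20],[0,0,0],0],[[0,0,0],[0,0,0],0]]'
python3 -c "
from h import *
fs(2,W=2.41)
s,Rm,t=Rt();print(s['eef_rot'],Rm.T@(np.array([.5737,.1629,.1985])-t))"
```

```text
time: 22.65
tool_pos: [0.5746, 0.1651, 0.243]
eef_rot: [179.7, 0.4, 152.5]
ft_force: [0.6, 0.1, -1.3]
gripper_width: 0.0176
t 22.75 tcp [0.5753 0.1652 0.2449] tilt 0.51 roll 0.47 C [0.4064 0.2549 0.0452]
F [ 0.52 -0.07 -2.12] Mpy -0.215 | N,T,S [ 0.38  0.39 -0.01] Nonly 0.01
[179.53422944   0.510831   152.50724239] [ 0.00079546 -0.00315302  0.04641834]
```

```bash
python3 -m jog '[[[0,0,15],[0.008,0.009,0],0],[[0,0,15],[0,0,0],0],[[0,0,8],[0,0,0],0],[[0,0,3],[0,0,0],0],[[0,0,0],[0,0,0],0]]'
python3 -c "
from h import *
fs(2,W=2.41)"
python3 -m jog '[[[0,0,2],[0,0,0],0],[[0,0,1.5],[0,0,0],0]]'
python3 -c "
from h import *
fs(2,W=2.41)"
```

```text
time: 23.38
tool_pos: [0.5767, 0.1654, 0.2035]
eef_rot: [179.8, 0.1, 152.5]
ft_force: [-0.4, -0.7, -2.1]
gripper_width: 0.018
t 23.48 tcp [0.5768 0.1654 0.2039] tilt 0.14 roll 0.19 C [0.4064 0.2549 0.0055]
F [-0.2  -0.42 -2.41] Mpy -0.215 | N,T,S [ 0.01  0.01 -0.12] Nonly 0.0
time: 23.72
tool_pos: [0.5771, 0.1655, 0.2009]
eef_rot: [179.8, 0.2, 152.5]
ft_force: [-0.1, -0.2, -1.8]
gripper_width: 0.0177
t 23.82 tcp [0.5771 0.1655 0.2008] tilt 0.18 roll 0.24 C [0.4068 0.2551 0.0022]
F [ 0.1   0.06 -2.12] Mpy -0.195 | N,T,S [0.23 0.12 0.06] Nonly 0.12
```

```bash
python3 -m jog '[[[0,0,1.5],[0,0,0],0],[[0,0,1],[0,0,0],0],[[0,0,0],[0,0,0],0]]'
python3 -c "
from h import *
fs(2,W=2.41)"
python3 -m jog '[[[0,0,0],[0,0,0],40],[[0,0,0],[0,0,0],60],[[0,0,0],[0,0,0],80],[[0,0,0],[0,0,0],80]]'
python3 -c "
from h import *
fs(1,W=2.41);snap('wrist','w16.png')"
```

```text
time: 24.2
tool_pos: [0.5772, 0.1656, 0.1986]
eef_rot: [179.7, 0.2, 152.5]
ft_force: [-0.7, -0.2, 1.0]
gripper_width: 0.018
t 24.3 tcp [0.5772 0.1655 0.1986] tilt 0.18 roll 0.26 C [ 0.407   0.2552 -0.    ]
F [-0.43  0.18  0.49] Mpy 0.254 | N,T,S [ 2.46 -0.01 -0.33] Nonly 2.47
time: 24.8
tool_pos: [0.5774, 0.1657, 0.1989]
eef_rot: [179.7, 0.2, 152.5]
ft_force: [-0.3, -0.5, -0.3]
gripper_width: 0.054
t 24.85 tcp [0.5774 0.1657 0.1989] tilt 0.22 roll 0.3 C [4.074e-01 2.554e-01 2.000e-04]
F [-0.33 -0.47 -0.33] Mpy 0.036 | N,T,S [1.68 0.34 0.07] Nonly 1.36
```

View pics/w16.png

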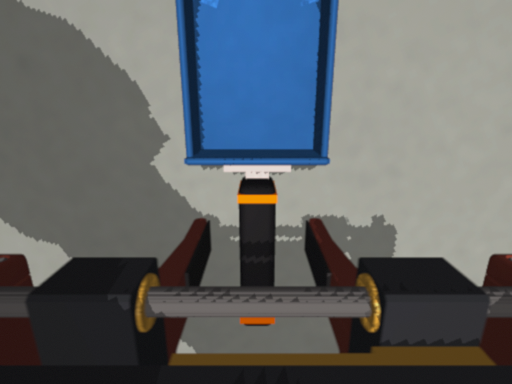

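Released; retreat straight up, then check.

```bash
python3 -m jog '[[[0,0,0],[0,0,0],80],[[0,0,-20],[0,0,0],80],[[0,0,-40],[0,0,0],80],[[0,0,-50],[0,0,0],80],[[0,0,-50],[0,0,0],80],[[-30,-10,-20],[0,0,0],80],[[-50,-20,0],[0,0,0],80],[[-50,-20,0],[0,0,0],80]]'
python3 -m jog '[[[-50,-20,0],[0,0,0],80],[[0,0,0],[0,0,0],80],[[0,0,0],[0,0,0],80]]'
python3 -c "
from h import *
snap('wrist','w17.png');snap('top','t17.png');snap('scene','s17.png')
for c in ['top','scene']:
  for o in ['cap','tin','wrench','screwdriver','nut1']:
    for d in viewer.recognise(c,o)[:5]: print(c,o,round(d['confidence'],2),toworld(c,d['xyz']).round(3))
"
```

```text
time: 25.9
tool_pos: [0.6686, 0.063, 0.3957]
eef_rot: [179.3, 0.4, 153.0]
ft_force: [-0.0, 1.0, 0.5]
gripper_width: 0.0704
time: 26.28
tool_pos: [0.7057, 0.0164, 0.4003]
eef_rot: [179.3, 0.7, 152.7]
ft_force: [-0.8, 0.1, -0.5]
gripper_width: 0.0702
top cap 0.91 [ 0.412 -0.024  0.019]
top tin 0.31 [ 0.494 -0.162  0.141]
top wrench 0.72 [ 0.741 -0.218  0.005]
top screwdriver 0.84 [0.796 0.245 0.023]
scene cap 0.66 [ 0.424 -0.009  0.019]
scene tin 0.94 [ 0.778 -0.047  0.085]
scene wrench 0.81 [ 0.754 -0.224  0.006]
scene screwdriver 0.64 [0.785 0.238 0.017]
```

View pics/t17.png

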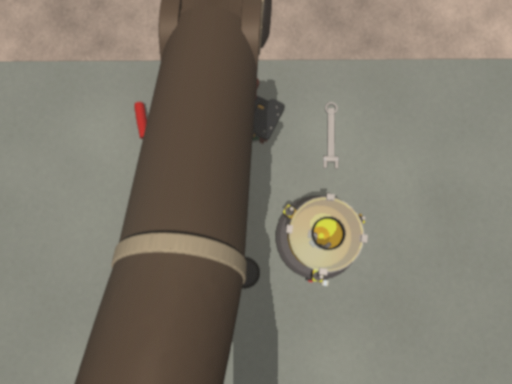

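View pics/s17.png

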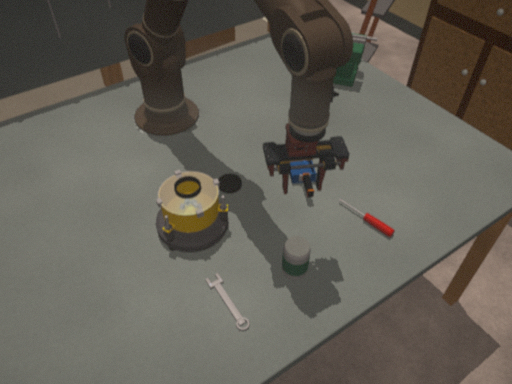

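View pics/w17.png

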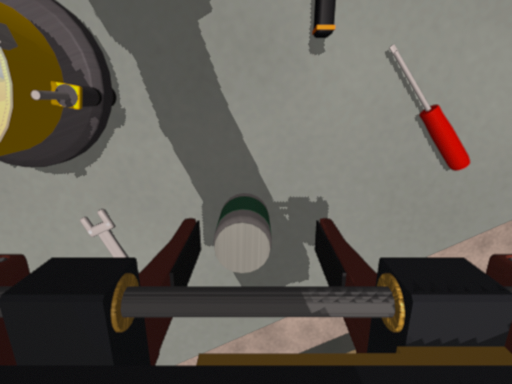

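```bash
python3 -c "
import cv2
a=cv2.imread('pics/s17.png');cv2.imwrite('pics/s17c.png',cv2.resize(a[165:225,150:230],None,fx=9,fy=9,interpolation=2))
a=cv2.imread('pics/t17.png');cv2.imwrite('pics/t17c.png',cv2.resize(a[190:275,285:370],None,fx=7,fy=7,interpolation=2))"
```

```text
(no output)
```

View pics/s17c.png

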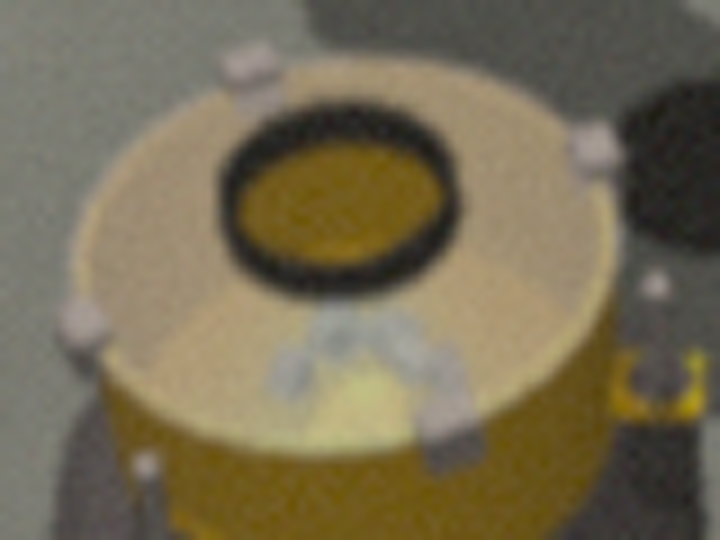

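View pics/t17c.png

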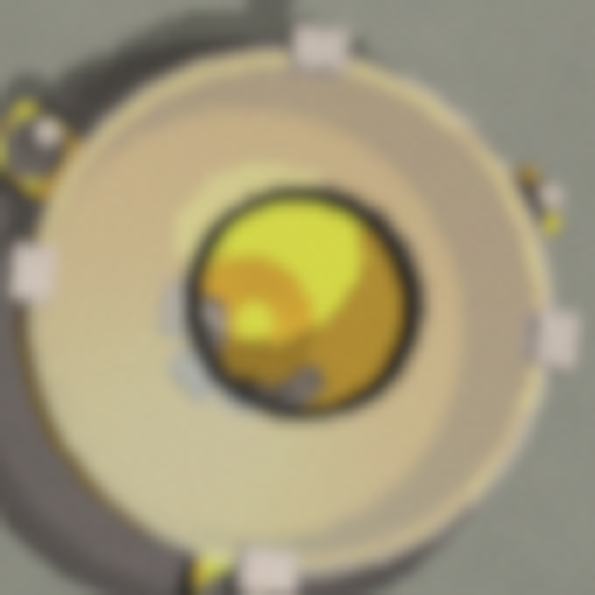

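```bash
python3 -m jog '[[[0,-20,-30],[0,0,0],80],[[5,-40,-30],[0,0,0],80],[[5,-50,0],[0,0,0],80],[[5,-50,0],[0,0,0],80],[[5,-50,0],[0,0,0],80],[[5,-40,0],[0,0,0],80],[[0,-12,0],[0,0,0],80],[[0,0,0],[0,0,0],80]]'
python3 -c "
from h import *
im=snap('wrist','w18.png');cv2.imwrite('pics/w18c.png',cv2.resize(im[0:200,130:390,::-1],None,fx=3,fy=3,interpolation=2))
snap('top','t18.png')"
```

```text
time: 27.92
tool_pos: [0.5591, -0.2106, 0.4576]
eef_rot: [179.3, 0.8, 152.8]
ft_force: [0.4, 0.2, 0.6]
gripper_width: 0.0704
```

View pics/w18c.png

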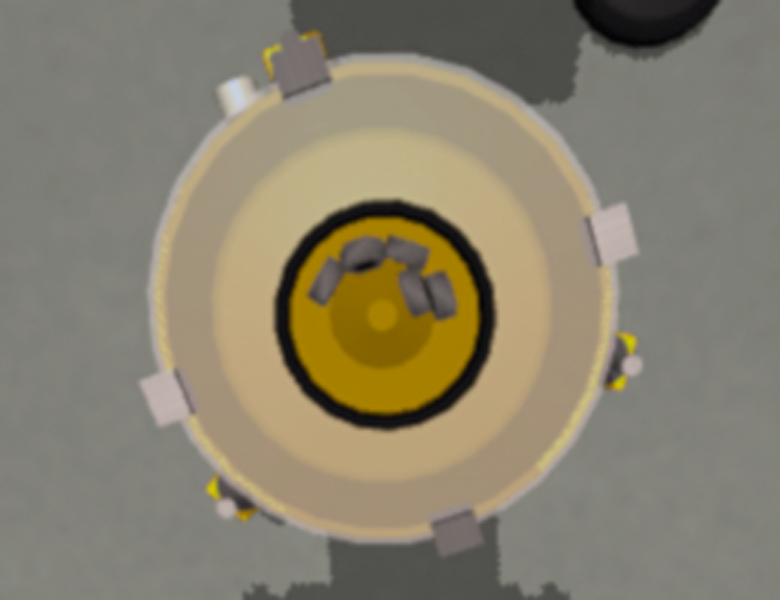

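View pics/t18.png

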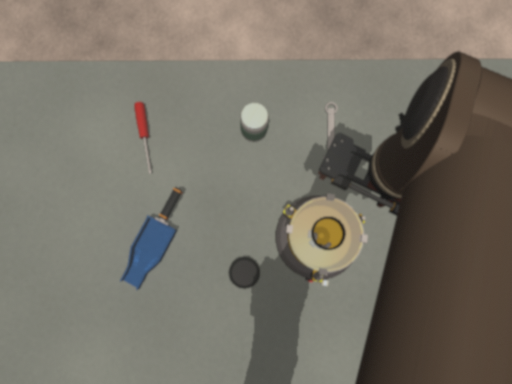

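The wrist view shows all five nuts in the bowl, at crop pixels (325,282), (363,252), (408,250), (413,293) and (440,295). The top view shows the pan empty and flat at (150,245), with the other things where they were. I'm handing in now.

```bash
python3 -c "
from station import arm
print(arm.hand_in())"
```

```text
the job is handed in; nothing more can be done
None
```

I loaded the tumbler and handed the job in at about 28 s of the 72 s allowed. The system gives no verdict.

**What I did:**
- **Pick-up:** I lifted the pan by its handle. On the first try I lifted before the fingers had fully closed, so they held only the top of the handle. I set the pan down and took hold of it again properly.
- **Resting on the rim:** I lowered the level pan until the spout touched the rim, with the spout's underside at about 164 mm. The contact force was about 2.5–3.3 N.
- **Tipping:** I tilted the pan about the contact point to 26°, estimating the force at each step. All the nuts had slid out by 22°.
- **Putting back:** I set the empty pan down where it had been and released it.

**Last checks:**
- **Nuts:** The wrist camera shows all five nuts in the bowl.
- **Pan and bystanders:** The top view shows the pan empty and clear of the tumbler. I judged it flat from the camera views and from the tool being within 0.3° of level when I let go. The cap, tin, wrench and screwdriver look unmoved. The network's top-view position for the cap was 19 mm off while the arm partly hid it, and it misplaced the tin; the scene view and the final top picture agree with where both started.

**One disagreement:** My force model read about 2 N too high when the pan was tilted, because the reading changes with tilt even with no contact. Comparing with the readings after lifting off the rim puts the contact force at 26° at about 1 N. That is still above the 0.4 N needed, and I held the spout on the rim for more than a second after the nuts had left the pan.

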